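Complete the vial tray and hold the needle head over it

TASK

Complete the sample tray: set the two loose capped vials upright, all the way down, in its two empty pockets and let go of them. Then take the six-needle sampling head by its handle, carry it over the tube rack and finish holding it still and level about one centimetre above the vials, each needle over the middle of a vial cap, ready to be lowered but touching neither vials nor tray; the program ends while the gripper still holds it there. Leave the four vials already in the tray and all the other things where they are, and do not strike the tube rack.

Things in the scene. Friction and masses are not known exactly. Their poses are not given: they have to be found in the camera images.
- tray: flat grey tray fixed to the bench, 126 (x) x 140 (y) x 18 high; origin: centre of its underside. Six round blind pockets 36 wide, 14 deep (floor 4 above the bench): rows at x = -39 (near the robot) and +39, each with pockets at y = 46, 0, -46. Fingers closing along tray x, even fully open, clear the other row; along y opened wide they hit neighbours
- pocket_1 (a point): centre of the mouth of a pocket, at tray x = -39, y = 46, z = 18 mm; holds a vial at the start
- pocket_2 (a point): centre of the mouth of a pocket, at tray x = -39, y = 0, z = 18 mm; EMPTY at the start
- pocket_3 (a point): centre of the mouth of a pocket, at tray x = -39, y = -46, z = 18 mm; holds a vial at the start
- pocket_4 (a point): centre of the mouth of a pocket, at tray x = 39, y = 46, z = 18 mm; holds a vial at the start
- pocket_5 (a point): centre of the mouth of a pocket, at tray x = 39, y = 0, z = 18 mm; holds a vial at the start
- pocket_6 (a point): centre of the mouth of a pocket, at tray x = 39, y = -46, z = 18 mm; EMPTY at the start
- vial_a: loose closed vial, 28 in diameter, 55 high, 30 g: white body with a bevelled foot, white cap with a dark rubber disc 10 wide in its middle; stands upright on the bench away from the tray; origin: centre of its underside, z up its axis. Seated in a pocket its underside is 4 and its top 59 above the bench. Grip it about 38 above its underside
- vial_b: second loose vial, same as vial_a; either may go in either empty pocket
- vial_c: vial like vial_a, already seated in pocket_1; stays there
- vial_d: vial like vial_a, already seated in pocket_3; stays there
- vial_e: vial like vial_a, already seated in pocket_4; stays there
- vial_f: vial like vial_a, already seated in pocket_5; stays there
- needle_head: six-needle sampling head, 150 to 310 g: aluminium plate 96 (x) x 110 (y), 30 to 40 above the needle tips; six steel needles 4 thick below it in the same grid as the pockets; black block handle on top, 22 thick (x), 70 long (y), 40 to 84 above the tips; grip it across x, TCP 64 above the tips. Stands on its needles; origin: grid centre at tip height, z up. Either way round fits
- needle_first (a point): tip of the corner needle at needle_head x = -39, y = +46, z = 0 mm
- needle_last (a point): tip of the oppopoint corner needle at needle_head x = +39, y = -46, z = 0 mm
- rack: blue plastic tube rack, fixed, 62 x 166 (its own y, which lies roughly along world x), 68 high, with four test tubes standing in it that reach 156 above the bench; stands between needle head and tray; origin: centre of its underside. Behind it and the tray a tall glass balance stands fixed (x over 0.63 m, y -0.08 to 0.18 m, taller than the carrying height): keep the gripper clear of it
- dropper: bystander: loose dropper bottle with a rubber bulb, 35 x 35 x 108; origin under its centre
- flask: bystander: loose conical flask with a white stopper, 65 in diameter, 138 high; origin under its centre
- timer_clock: bystander: loose white countdown timer, 37 x 66 x 63; origin under it
Mind the look-alikes: they are no part of the job. Leave any blue or purple look-alike of the vial_d alone. What is shaped like the vial_e but blue is not meant.

How it is judged:
On the way:
1. both loose vials stand fully down in the two empty pockets, released, with the needle head still standing where it was (((horizontal distance between vial_a and pocket_2 below 0.006 m and z of each of vial_a, vial_b in the frame of tray below 0.008 m and angle between each of vial_a, vial_b's own z axis and vertical below 0.1 rad and horizontal distance between vial_b and pocket_6 below 0.006 m) or (horizontal distance between vial_a and pocket_6 below 0.006 m and z of each of vial_a, vial_b in the frame of tray below 0.008 m and angle between each of vial_a, vial_b's own z axis and vertical below 0.1 rad and horizontal distance between vial_b and pocket_2 below 0.006 m)) and contact force between the fingers and vial_a below 0.1 N and contact force between the fingers and vial_b below 0.1 N and distance of needle_head from where it was at the start of the episode below 0.02 m), for 0.2 s.
At the end, for the whole second after the job is handed in: Six vials down in pockets, the two added within 6 mm of centre, upright within 0.1 rad, released. Head held by the fingers, still, level within 0.1 rad, corner needles within 9 mm of corner pocket centres (either way round), tips 3 to 25 mm above the vial tops (62 to 84 mm above the bench) (((horizontal distance between vial_a and pocket_2 below 0.006 m and z of each of vial_a, vial_b in the frame of tray below 0.008 m and angle between each of vial_a, vial_b's own z axis and vertical below 0.1 rad and horizontal distance between vial_b and pocket_6 below 0.006 m) or (horizontal distance between vial_a and pocket_6 below 0.006 m and z of each of vial_a, vial_b in the frame of tray below 0.008 m and angle between each of vial_a, vial_b's own z axis and vertical below 0.1 rad and horizontal distance between vial_b and pocket_2 below 0.006 m)) and contact force between the fingers and vial_a below 0.1 N and contact force between the fingers and vial_b below 0.1 N and z of each of vial_c, vial_d, vial_e, vial_f in the frame of tray below 0.008 m and ((horizontal distance between needle_first and pocket_1 below 0.009 m and horizontal distance between needle_last and pocket_6 below 0.009 m) or (horizontal distance between needle_first and pocket_6 below 0.009 m and horizontal distance between needle_last and pocket_1 below 0.009 m)) and z of needle_first in the frame of tray between 0.062 and 0.084 m and z of needle_last in the frame of tray between 0.062 and 0.084 m and angle between needle_head's own z axis and vertical below 0.1 rad and contact force between the fingers and needle_head above 1 N and linear speed of needle_head below 0.02 m/s and angular speed of needle_head below 0.15 rad/s); the arm keeps its last pose, push and grip.
It fails at once if the needle head touches the tray or a vial (over 0.3 N) (contact force between needle_head and tray above 0.3 N or contact force between needle_head and vial_a above 0.3 N or contact force between needle_head and vial_b above 0.3 N or contact force between needle_head and vial_c above 0.3 N or contact force between needle_head and vial_d above 0.3 N or contact force between needle_head and vial_e above 0.3 N or contact force between needle_head and vial_f above 0.3 N).
It fails at once if the tube rack is struck by the robot, a vial or the needle head (over 2 N) (contact force between rack and the arm above 2 N or contact force between rack and the fingers above 2 N or contact force between rack and needle_head above 2 N or contact force between rack and vial_a above 2 N or contact force between rack and vial_b above 2 N).
It fails at once if a vial already in the tray is moved more than 10 mm (distance of any of vial_c, vial_d, vial_e, vial_f from where it was at the start of the episode above 0.01 m).
It fails at once if a bystander is moved more than 20 mm (distance of any of dropper, flask, timer_clock from where it was at the start of the episode above 0.02 m).
It also fails if it takes over 72 s, if anything falls off the work surface, if the arm or the gripper's body presses on something with over 40 N, if the wrist force passes 120 N, or if a joint passes its speed limit or range.

ROBOT

A 6-joint arm with a two-finger parallel gripper is mounted at the origin on a cart in front of the work surface, level with it; the furniture and walls round the work are solid. World frame = base frame: x ahead of the robot, y to its left, z up, the work surface at z = 0. Lengths are in m, angles in rad, forces in N, time in s.
With the tool pointing down it reaches from about 0.425 to 0.95 m from the base axis. Payload 3.5 kg.
Tool frame: the origin (TCP) lies between the finger pads, 19 mm behind the fingertips; this is the grasp point; z points along the fingers, y is the line along which they close (so a half turn about z gives the same grasp; the last joint's range is limited). The gripper opens to 85 mm and grips with 20 to 120 N. Pads are 22 mm wide; open, the fingers measure 114 mm over their backs; the gripper's body (76 mm by 85 mm) begins 54 mm behind the grasp point. The pads swing forward as they close: fully open they stand 13 mm farther back than shut.
Start: joints at [-1.318, 0.286, 1.577, -0, 1.279, -0.15], TCP at [0.265, -0.621, 0.25] pointing down, gripper open.
Joint ranges: [-2.77, 2.77], [-0.9, 2.22], [0.21, 2.48], [-1.53, 4.67], [0.24, 2.81], [-2.84, 2.84]. Speed limits (rad/s): [2.79, 2.79, 3.14, 3.14, 3.14, 3.14].

INTERFACE

Orientations are given as a unit quaternion [x, y, z, w].
In Python, from plant import ctrl gives the robot as it stands.
- The arm moves only by the tool drive_effector, called after "Request:" as name(argument=value, ...) on one line, values as JSON. Schema: {"type":"object","properties":{"segments":{"type":"array","items":{"type":"array","items":{"type":"array","items":{"type":"number"},"minItems":7,"maxItems":7},"minItems":1,"maxItems":10},"minItems":1,"maxItems":1},"grip_force":{"type":"number"},"only":{"type":"string"},"quiet":{"type":"boolean"},"lines":{"type":"string"}},"required":["segments"],"additionalProperties":false}. segments is a list that holds a single list of rows (three levels of brackets), with 1 to 10 rows, each of 7 numbers: dx, dy, dz in normalised numbers (1 is 1 m), then a rotation vector rx, ry, rz in parts of the range, where 1.0 means 4 rad, then the opening from 0.0 (shut) to 1.0 (fully open); each row is the pose to reach, as a shift and turn from the pose commanded when the call began, along the tool's axes at that moment; what a row does not reach only later rows make up. A row lasts 1/8 s, in which the tool goes at most 0.0625 m and 0.188 rad, less where a joint would pass 70% of its speed; a pose out of reach is approached as far as the arm can. The fingers move at their own pace and stop on an object; grip_force is the grip in N (left out, the last holds). Time passes only in rows, so rows that do not move let the fingers close. The tool returns the time, the measured TCP pose, the force, the opening and the grip force at its end. only (a regular expression) keeps the lines of the reply that match it, lines (a string "A,B") keeps lines A to B, and quiet returns only ok. No shift or turn number may pass 1 either way. Input that does not fit is refused with a message, and nothing moves.
- ctrl.get_state(): the state, without advancing time (a new reading comes with each control period).
- ctrl.read_camera(name): name is "side" or "top" or "wrist"; returns a dict with "pixels" (384x512x3 uint8, red, green, blue), "camera_matrix" (3x3 intrinsics, pixels), "dist_coeffs" ([k1, k2, p1, p2, k3] as OpenCV has them; the pictures are not rectified), "xyz" and "orientation" of the camera in the world. Camera axes: x right, y down, z forward; pixel columns grow to the right and rows downward; lengths in m; the calibration is good to about 2 mm. A picture is of the moment at which its call begins. There is no depth.
- ctrl.sign_off(): hands the job in; it is judged then, once.
Trained networks look in the newest picture that a camera, given by its name, has taken for a name from the list of things; names that differ only in an ending like _2 or _b are one class to them, and where a whole thing is asked for, a point or a joint stands for the part that bears it (a point fixed in the world has none). Each returns a list of dicts, best first, with "conf" (0 to 1); they miss things now and then, are a little off and sometimes report something else, mostly with a low value. They report only what shows in the picture. A call takes as long as a camera call. They do not tell look-alikes from the thing itself.
- ctrl.recognise(camera, thing): "position" ([x, y, z] in m, in world coordinates, good to about 4 mm: the middle of the surface that is visible of it).
- ctrl.masks_of(camera, thing): "region" (384x512 bool, what is visible of it).
- ctrl.mark_of(camera, thing): "position" ([x, y, z] in m, in world coordinates, good to about 4 mm: a listed point, or the origin of a listed thing).
The state is a dict: "time": time; "qpos": joint angles; "dq": joint speeds; "joint_efforts": joint torques, N m; "eef_pos": TCP position; "tcp_rot": TCP orientation; "contact_force": force on the tool from outside, world axes, zero at the start; "wrist_torque": the same for the moment, N m; "opening": opening from 0.0 (shut) to 1.0 (fully open); "finger_force": force on a finger pad.
Only numpy, scipy, OpenCV 4.12 (cv2) and the standard library are available. Lean on these libraries where they do the work, as an engineer would, in place of code of your own. Each camera call takes 0.05 s, during which the arm holds its last target. There are 200 camera calls.

## Working session

There is one attempt and no reset: what is moved stays moved. The work goes in short steps, Python scripts to look and compute and a tool call to move; the robot and the scene stay as the last step left them, time stands still between calls to the robot, and variables do not carry over. Pictures are saved under pics/ and viewed, at most 10 in all, crops included, and the job is handed in when it is done.

```bash
mkdir -p pics; ls; cat > h.py <<'E'
import numpy as np, cv2
from scipy.spatial.transform import Rotation as R
from plant import ctrl
def cam(n):
    c=ctrl.read_camera(n); c['K']=np.array(c['camera_matrix'],float); c['D']=np.array(c['dist_coeffs'],float)
    c['R']=R.from_quat(c['orientation']).as_matrix(); c['t']=np.array(c['xyz'],float); return c
def save(c,f,box=None,s=1):
    p=c['pixels']
    if box: p=p[box[1]:box[3],box[0]:box[2]]
    cv2.imwrite('pics/'+f,cv2.resize(p[:,:,::-1],None,fx=s,fy=s,interpolation=cv2.INTER_CUBIC))
def back(c,uv,z):
    "pixel -> world point on plane z"
    u=cv2.undistortPoints(np.array(uv,float).reshape(-1,1,2),c['K'],c['D'])[:,0]
    d=np.c_[u,np.ones(len(u))]@c['R'].T
    return c['t']+d*((z-c['t'][2])/d[:,2])[:,None]
def proj(c,P):
    Rm=c['R'].T
    return cv2.projectPoints(np.array(P,float).reshape(-1,1,3),cv2.Rodrigues(Rm)[0],-Rm@c['t'],c['K'],c['D'])[0][:,0]
def tool(target, yaw=None):
    "shift in tool axes to reach a world TCP position"
    s=ctrl.get_state(); r=R.from_quat(s['tcp_rot'])
    return r.inv().apply(np.array(target)-s['eef_pos'])
E
python3 - <<'E'
from h import *
np.set_printoptions(precision=3,suppress=True)
s=ctrl.get_state(); print(s['eef_pos'],R.from_quat(s['tcp_rot']).as_matrix())
for n in ('top','side'):
    c=cam(n); save(c,n+'0.png',s=1.5); print(n,c['t'],c['R'][:,2])
    for th in ('vial_a','tray','needle_head','rack','dropper','flask','timer_clock','needle_first','needle_last','pocket_1'):
        for d in ctrl.mark_of(n,th): 
            p=np.array(d['position']); print(th,round(d['conf'],2),p,proj(c,p)[0].round())
E
```

```text
pics
[ 0.264 -0.62   0.249] [[ 0.92   0.392 -0.001]
 [ 0.392 -0.92   0.002]
 [ 0.    -0.002 -1.   ]]
top [0.276 0.003 1.307] [ 0.187 -0.01  -0.982]
vial_a 0.68 [0.516 0.262 0.002] [167. 196.]
vial_a 0.65 [0.394 0.196 0.001] [188. 237.]
vial_a 0.57 [0.373 0.262 0.001] [165. 244.]
vial_a 0.56 [0.478 0.179 0.003] [194. 209.]
vial_a 0.56 [0.48  0.082 0.004] [227. 208.]
vial_a 0.52 [0.551 0.179 0.005] [195. 184.]
vial_a 0.42 [ 0.463 -0.341 -0.   ] [368. 217.]
vial_a 0.41 [ 0.636 -0.219 -0.003] [327. 160.]
vial_a 0.39 [0.555 0.132 0.002] [211. 184.]
tray 0.81 [ 0.519  0.129 -0.001] [212. 195.]
tray 0.51 [0.476 0.129 0.016] [211. 209.]
needle_head 0.65 [ 0.493 -0.212  0.003] [325. 206.]
rack 0.92 [ 0.482 -0.016  0.003] [260. 209.]
rack 0.49 [ 0.633 -0.049  0.002] [272. 160.]
dropper 0.44 [ 0.463  0.336 -0.   ] [141. 213.]
flask 0.85 [ 0.633 -0.05   0.001] [272. 160.]
flask 0.22 [0.556 0.085 0.016] [226. 183.]
timer_clock 0.58 [0.602 0.339 0.001] [144. 167.]
timer_clock 0.23 [ 0.496 -0.21   0.005] [325. 205.]
needle_first 0.57 [ 0.475 -0.156 -0.001] [307. 212.]
pocket_1 0.94 [0.48  0.079 0.0
[... 713 characters left out ...]
71 [0.477 0.131 0.016] [241. 247.]
needle_head 0.55 [ 0.495 -0.209 -0.002] [299. 185.]
rack 0.96 [ 0.472 -0.022 -0.003] [274. 220.]
dropper 0.87 [ 0.465  0.34  -0.003] [191. 311.]
dropper 0.45 [0.476 0.079 0.009] [253. 237.]
flask 0.84 [ 0.633 -0.055  0.001] [232. 196.]
flask 0.39 [ 0.473 -0.154 -0.002] [297. 196.]
timer_clock 0.78 [ 0.602  0.341 -0.002] [144. 286.]
timer_clock 0.54 [0.477 0.132 0.017] [240. 246.]
needle_first 0.81 [ 0.471 -0.155 -0.003] [298. 196.]
pocket_1 0.95 [0.553 0.175 0.022] [205. 244.]
pocket_1 0.93 [0.477 0.084 0.017] [251. 236.]
pocket_1 0.87 [0.556 0.134 0.02 ] [214. 236.]
pocket_1 0.82 [0.478 0.132 0.014] [240. 247.]
pocket_1 0.71 [0.56  0.088 0.019] [223. 225.]
```

View pics/top0.png

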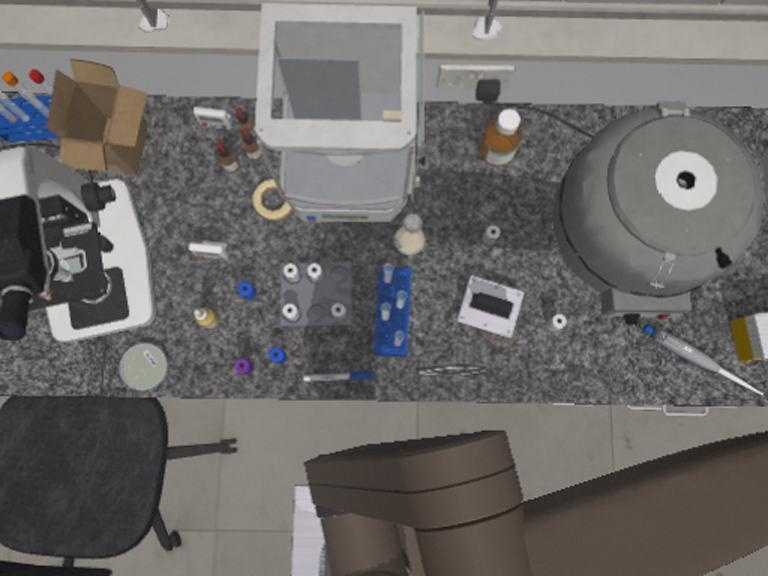

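View pics/side0.png

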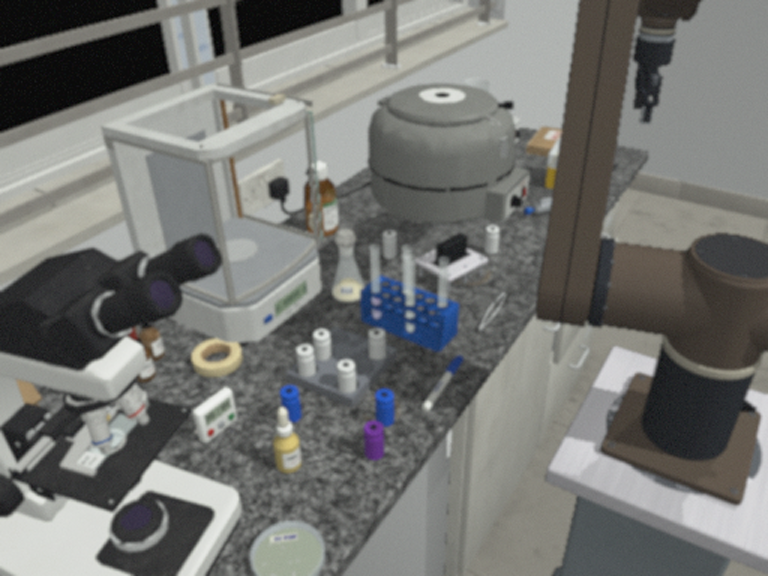

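```bash
python3 - <<'E'
from h import *
np.set_printoptions(precision=4,suppress=True)
g=np.array([[-39,46],[-39,0],[-39,-46],[39,46],[39,0],[39,-46]])/1e3
for n in ('top','side'):
    c=cam(n)
    if n=='top': save(c,'crop0.png',(140,130,400,260),3)
    for th in ('vial_a','pocket_1'):
        P=np.array([d['position'] for d in ctrl.mark_of(n,th) if d['conf']>.35])[:,:2]
        near=[];src=[]
        for i,q in enumerate(g+[.516,.131]):
            e=np.linalg.norm(P-q,axis=1)
            if e.min()<.015: near.append(P[e.argmin()]);src.append(g[i])
        A=np.array(src);B=np.array(near);a=A-A.mean(0);b=B-B.mean(0)
        yaw=np.arctan2((a[:,0]*b[:,1]-a[:,1]*b[:,0]).sum(),(a*b).sum())
        Rm=np.array([[np.cos(yaw),-np.sin(yaw)],[np.sin(yaw),np.cos(yaw)]])
        print(n,th,len(A),'tray',B.mean(0)-Rm@A.mean(0),'yaw',yaw)
        if th=='vial_a':print(P[P[:,1]<-.1])
    for d in ctrl.masks_of(n,'vial_a'):
        m=d['region']; u,v=np.nonzero(m)[1].mean(),np.nonzero(m)[0].mean(); print('mask',round(d['conf'],2),m.sum(),u,v,c['pixels'][m].mean(0),back(c,[u,v],.03 if n=='side' else .045)[0])
    d=ctrl.masks_of(n,'needle_head')
    for k in d: m=k['region'].astype('uint8'); print('head',k['conf'],cv2.minAreaRect(np.argwhere(m)[:,::-1].astype(np.float32)))
    for th in ('needle_first','needle_last','needle_head'):
      for k in ctrl.mark_of(n,th): print(th,k['conf'],np.array(k['position']))
E
```

```text
top vial_a 4 tray [0.5167 0.132 ] yaw 0.022151260914688647
[[ 0.4657 -0.3424]
 [ 0.6391 -0.2173]]
top pocket_1 6 tray [0.5148 0.1309] yaw 0.016748732523269354
mask 0.66 79 225.62025316455697 207.53164556962025 [124.8861 124.8861 125.8101] [0.4763 0.0837 0.045 ]
mask 0.61 113 162.4070796460177 244.00884955752213 [ 94.5664  59.5841 120.8053] [0.3683 0.2597 0.045 ]
mask 0.59 91 194.4835164835165 181.71428571428572 [167.1978 166.989  167.7802] [0.5508 0.1768 0.045 ]
mask 0.57 111 210.05405405405406 181.64864864864865 [154.4685 154.4865 155.6036] [0.5519 0.1314 0.045 ]
mask 0.46 97 184.97938144329896 236.9278350515464 [ 47.9175  79.1753 155.1753] [0.3894 0.1968 0.045 ]
mask 0.43 1262 326.7274167987322 204.32250396196514 [145.733  142.7591 148.4834] [ 0.4911 -0.2091  0.045 ]
mask 0.41 106 327.47169811320754 156.58490566037736 [116.3302 116.066  116.4245] [ 0.6345 -0.2131  0.045 ]
head 0.83 ((327.2430725097656, 204.31358337402344), (38.1934928894043, 32.371620178222656), 17.52556800842285)
head 0.67 ((210.5, 196.0), (42.0, 49.0), 90.0)
head 0.61 ((136.5, 212.0), (12.0, 15.0), 90.0)
head 0.3
[... 825 characters left out ...]
02777777777 [91.9507 95.0569 97.9257] [0.4939 0.152  0.03  ]
mask 0.59 355 248.35211267605635 292.92112676056337 [ 91.2338  55.7127 118.9803] [0.3716 0.26   0.03  ]
mask 0.54 248 250.625 228.15725806451613 [124.2097 126.9153 125.2702] [0.4857 0.073  0.03  ]
mask 0.53 251 230.3824701195219 250.0199203187251 [167.6892 171.0996 168.2271] [0.4821 0.167  0.03  ]
mask 0.53 188 214.71808510638297 229.52659574468086 [170.6489 174.117  170.8511] [0.5602 0.1233 0.03  ]
head 0.89 ((299.9024658203125, 173.3780517578125), (31.07857894897461, 37.79405212402344), 51.34019470214844)
needle_first 0.57 [ 0.4716 -0.1564  0.0006]
needle_head 0.69 [ 0.4952 -0.2112  0.0006]
needle_head 0.62 [0.4722 0.1764 0.0084]
```

View pics/crop0.png

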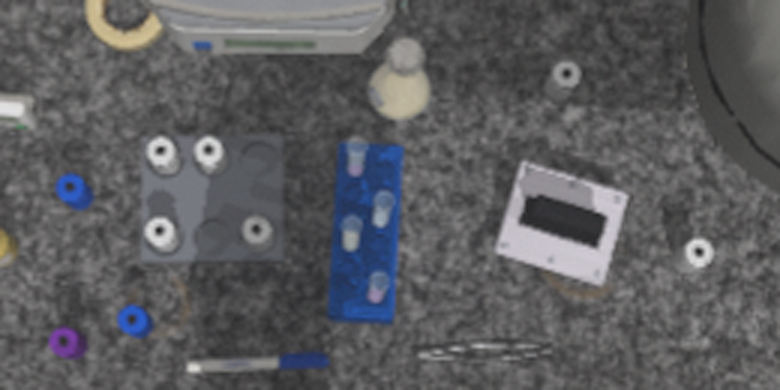

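The loose white vials are at top px (372,214) and (328,155). The second is only shaded grey. The blue ones at (164,193) and (184,237) and the purple one at (162,244) are look-alikes to leave alone. The crop confirms this. The empty pockets are pocket_2 and pocket_6, as described. The head's yaw is about -0.3 rad.

Units first: turns go in shares of 4 rad. So -1.2 rad / 4 = -0.3.

Request:
drive_effector(segments=[[[0.15,-0.09,0,0,0,-0.15,1],[0.293,-0.178,0.07,0,0,-0.3,1],[0.293,-0.178,0.07,0,0,-0.3,1],[0.293,-0.178,0.07,0,0,-0.3,1],[0.293,-0.178,0.07,0,0,-0.3,1],[0.293,-0.178,0.07,0,0,-0.3,1],[0.293,-0.178,0.07,0,0,-0.3,1],[0.293,-0.178,0.07,0,0,-0.3,1],[0.293,-0.178,0.07,0,0,-0.3,1],[0.293,-0.178,0.07,0,0,-0.3,1]]], grip_force=40)

```text
time: 3.15
eef_pos: [0.4641, -0.343, 0.1803]
tcp_rot: [0.696, 0.718, -0.0, 0.0]
contact_force: [-0.5, -1.2, -0.5]
opening: 1.0
finger_force: 0.0
```

```bash
python3 - <<'E'
from h import *
np.set_printoptions(precision=4,suppress=True)
c=cam('wrist'); save(c,'w1.png',s=1.5); s=ctrl.get_state()
print(s['eef_pos'],R.from_quat(s['tcp_rot']).as_matrix(),s['qpos'],c['t'])
for th in ('vial_a','needle_head','needle_first','needle_last'):
  for d in ctrl.mark_of('wrist',th): p=np.array(d['position']);print(th,d['conf'],p,proj(c,p)[0])
E
```

```text
[ 0.4641 -0.3429  0.1802] [[-0.0305  0.9995  0.0002]
 [ 0.9995  0.0305 -0.0002]
 [-0.0002  0.0002 -1.    ]] [-0.8121  0.1401  1.8818 -0.      1.1193 -0.8426] [ 0.4627 -0.2712  0.3051]
vial_a 0.92 [ 0.6405 -0.2182 -0.0025] [468.4309  33.2294]
vial_a 0.81 [ 0.464  -0.3428  0.0034] [257.6059 170.4112]
needle_head 0.77 [ 0.4915 -0.2119  0.0012] [295.7716  15.3897]
needle_head 0.38 [ 0.4652 -0.3404  0.003 ] [259.0025 167.7767]
needle_last 0.61 [ 0.5196 -0.2699 -0.0009] [324.0662  89.4206]
```

View pics/w1.png

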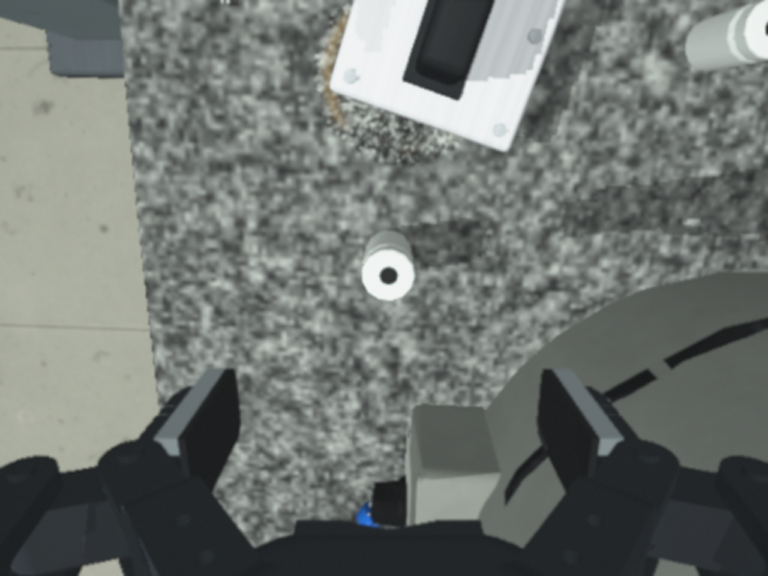

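```bash
python3 - <<'E'
from h import *
np.set_printoptions(precision=4,suppress=True)
c=cam('wrist'); print('disc',back(c,[258.7,183.3],.055))
for z in (0,.08,.15): print(z,back(c,np.array([[415,407],[485,407],[540,350],[640,293],[768,270]])/1.5,z)[:,:2])
t=cam('top'); print('top disc',back(t,[[140+699/3,130+252/3],[140+566/3,130+73/3]],.055))
print('cf',[back(t,np.array([[690,60],[710,120],[779,190]])/3+[140,130],z)[:,:2] for z in (0.1,.2)])
print(tool([.464,-.343,.04]))
E
```

```text
disc [[ 0.4649 -0.3401  0.055 ]]
0 [[ 0.4864 -0.4469]
 [ 0.5336 -0.4457]
 [ 0.5659 -0.403 ]
 [ 0.6255 -0.3623]
 [ 0.707  -0.3446]]
0.08 [[ 0.4802 -0.4007]
 [ 0.515  -0.3998]
 [ 0.5388 -0.3683]
 [ 0.5828 -0.3383]
 [ 0.6429 -0.3252]]
0.15 [[ 0.4748 -0.3603]
 [ 0.4987 -0.3597]
 [ 0.5152 -0.338 ]
 [ 0.5454 -0.3173]
 [ 0.5869 -0.3083]]
top disc [[ 0.4637 -0.3399  0.055 ]
 [ 0.6386 -0.215   0.055 ]]
cf [array([[ 0.6407, -0.325 ],
       [ 0.5825, -0.342 ],
       [ 0.5167, -0.404 ]]), array([[ 0.6105, -0.2978],
       [ 0.5571, -0.3134],
       [ 0.4968, -0.3703]])]
[-0.0005 -0.0003  0.14  ]
```

Request:
drive_effector(segments=[[[0.002,0,0.06,0,0,0,0.7],[0.002,0,0.11,0,0,0,0.7],[0.002,0,0.141,0,0,0,0.7],[0.002,0,0.141,0,0,0,0.7],[0.002,0,0.141,0,0,0,0],[0.002,0,0.141,0,0,0,0],[0.002,0,0.141,0,0,0,0],[0.002,0,0.141,0,0,0,0],[0.002,0,0.141,0,0,0,0]]], grip_force=30)

```text
time: 4.62
eef_pos: [0.4656, -0.3417, 0.0415]
tcp_rot: [0.696, 0.718, -0.0, 0.002]
contact_force: [-0.3, 0.1, 6.3]
opening: 0.32
finger_force: 29.8
```

Request:
drive_effector(segments=[[[0,0,-0.03,0,0,0,0],[0,0,-0.09,0,0,0,0],[0,0,-0.15,0,0,0,0],[0,0,-0.21,0,0,0,0],[0,0,-0.22,0,0,0,0],[0,0,-0.22,0,0,0,0]]])

```text
time: 5.38
eef_pos: [0.4644, -0.3404, 0.2598]
tcp_rot: [0.696, 0.718, -0.0, 0.001]
contact_force: [-0.3, 0.3, -0.2]
opening: 0.319
finger_force: 29.6
```

Request:
drive_effector(segments=[[[0.06,0,0,0,0,0,0],[0.12,0.002,0,0,0,0,0],[0.18,0.004,0,0,0,0,0],[0.24,0.006,0,0,0,0,0],[0.3,0.008,0,0,0,0,0],[0.36,0.01,0,0,0,0,0],[0.41,0.01,0,0,0,0,0],[0.43,0.01,0,0,0,0,0],[0.43,0.01,0,0,0,0,0]]])

```text
time: 6.5
eef_pos: [0.459, 0.091, 0.2562]
tcp_rot: [0.695, 0.719, -0.002, -0.002]
contact_force: [-0.4, -0.4, -1.2]
opening: 0.318
finger_force: 29.6
```

```bash
cat > tr.py <<'E'
from h import *
np.set_printoptions(precision=4,suppress=True)
g=np.array([[-39,46],[-39,0],[-39,-46],[39,46],[39,0],[39,-46]])/1e3
def fit(A,B):
    A=np.array(A);B=np.array(B);a=A-A.mean(0);b=B-B.mean(0)
    yaw=np.arctan2((a[:,0]*b[:,1]-a[:,1]*b[:,0]).sum(),(a*b).sum())
    Rm=np.array([[np.cos(yaw),-np.sin(yaw)],[np.sin(yaw),np.cos(yaw)]])
    return B.mean(0)-Rm@A.mean(0),yaw,np.linalg.norm(b-a@Rm.T,axis=1)
def marks(n,th,ctr=(.516,.131),minc=.3,tol=.015):
    P=np.array([d['position'] for d in ctrl.mark_of(n,th) if d['conf']>minc])
    if not len(P): return
    P=P[:,:2]; A=[];B=[]
    for q in g:
        e=np.linalg.norm(P-q-ctr,axis=1)
        if e.min()<tol: A.append(q);B.append(P[e.argmin()])
    if len(A)>1: print(n,th,len(A),*fit(A,B))
E
python3 - <<'E'
from tr import *
c=cam('wrist'); save(c,'w2.png',s=1.5); s=ctrl.get_state(); print(s['eef_pos'],c['t'])
marks('wrist','vial_a');marks('wrist','pocket_1')
E
```

```text
[0.4594 0.09   0.2566] [0.458  0.1627 0.3811]
wrist vial_a 4 [0.5151 0.1292] 0.018019990820706922 [0.0004 0.0008 0.0012 0.0011]
wrist pocket_1 6 [0.5147 0.1295] 0.010059100309330448 [0.003  0.0008 0.001  0.0025 0.0038 0.0025]
```

View pics/w2.png

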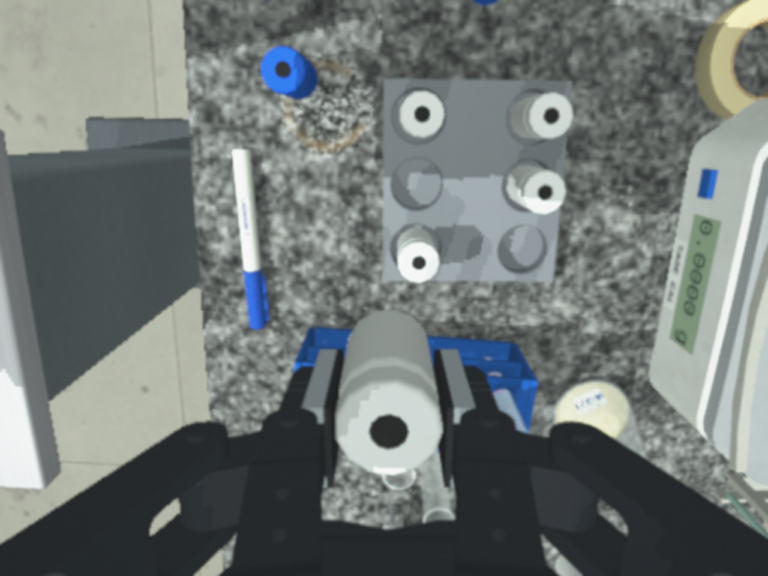

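```bash
python3 - <<'E'
from tr import *
c=cam('wrist')
d=back(c,np.array([[422,114],[550,116],[545,192],[418,262]])/1.5,.059)[:,:2]; print('discs',*fit(g[[0,3,4,2]],d))
d=back(c,np.array([[384,80],[570,82],[555,283],[384,283]])/1.5,.018)[:,:2]; print('corners',*fit(np.array([[-63,70],[63,70],[63,-70],[-63,-70]])/1e3,d),d)
print('rims',back(c,np.array([[417,183],[522,249]])/1.5,.018))
s=ctrl.get_state(); print('held',back(c,np.array([[388.5,431]])/1.5,s['eef_pos'][2]+.0145),s['eef_pos'],s['qpos'])
print('to p2',tool([.477,.130,.256]))
E
```

```text
discs [0.5184 0.1275] 0.023057242864846953 [0.0001 0.0002 0.0007 0.0004]
corners [0.5196 0.1262] 0.03322008434351572 [0.0012 0.0007 0.0015 0.001 ] [[0.4542 0.1953]
 [0.5797 0.1987]
 [0.586  0.0574]
 [0.4583 0.0534]]
rims [[0.4794 0.1276 0.018 ]
 [0.5585 0.0825 0.018 ]]
held [[0.4609 0.0904 0.2725]] [0.4603 0.0888 0.258 ] [-0.0261 -0.1892  2.0562 -0.0003  1.2765 -0.0567]
to p2 [0.0406 0.018  0.0019]
```

Request:
drive_effector(segments=[[[0.038,0.018,0.03,0,0,0,0],[0.038,0.018,0.08,0,0,0,0],[0.038,0.018,0.095,0,0,0,0],[0.038,0.018,0.095,0,0,0,0],[0.038,0.018,0.095,0,0,0,0],[0.038,0.018,0.095,0,0,0,0]]])

```text
time: 7.45
eef_pos: [0.4786, 0.1281, 0.1662]
tcp_rot: [0.696, 0.718, 0.001, 0.001]
contact_force: [-0.8, 0.1, -0.8]
opening: 0.317
finger_force: 29.7
```

```bash
python3 - <<'E'
from tr import *
c=cam('wrist'); save(c,'w3.png',s=1.5); s=ctrl.get_state(); print(s['eef_pos'],s['dq'])
marks('wrist','vial_a');marks('wrist','pocket_1')
for d in ctrl.mark_of('wrist','vial_a'): print(d['conf'],np.array(d['position']))
t=cam('top'); sd=cam('side')
for n in ('top','side'): marks(n,'pocket_1');marks(n,'vial_a')
c=cam('top')
E
```

```text
[0.4784 0.1282 0.1658] [ 0.0017  0.0055  0.0087  0.0007 -0.0031 -0.001 ]
wrist vial_a 3 [0.5165 0.1307] 0.029335561836420932 [0.0036 0.0022 0.0016]
wrist pocket_1 2 [0.5161 0.1288] 0.03597437930961809 [0.0002 0.0002]
0.86 [ 0.5179  0.2641 -0.0039]
0.71 [0.4727 0.1764 0.0055]
0.7 [0.5561 0.1768 0.007 ]
0.7 [0.3672 0.261  0.0023]
0.58 [0.5571 0.1321 0.0059]
0.57 [ 0.3879  0.1979 -0.003 ]
top pocket_1 4 [0.5155 0.1302] 0.03660073240112497 [0.0005 0.0009 0.0031 0.0028]
side pocket_1 5 [0.5148 0.1291] 0.027895865045788237 [0.0023 0.0021 0.0004 0.0021 0.0005]
side vial_a 5 [0.5154 0.1303] 0.04325889557495912 [0.0011 0.0016 0.002  0.0031 0.0006]
```

View pics/w3.png

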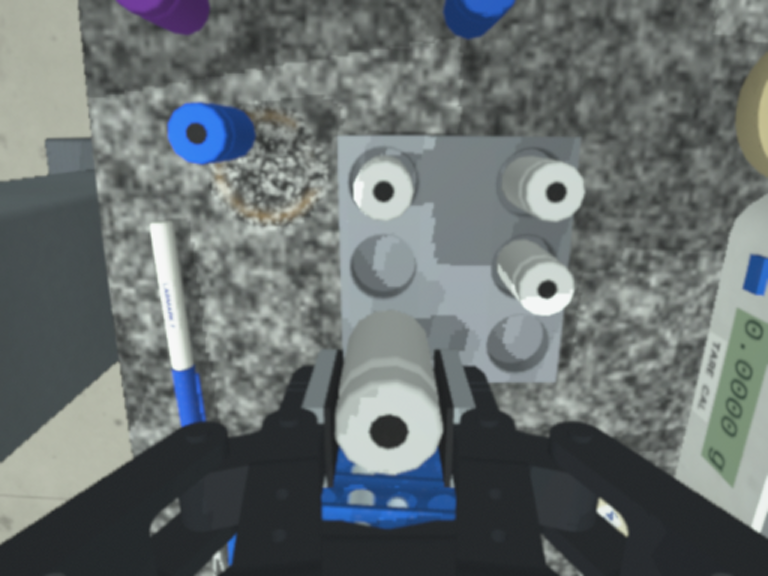

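```bash
python3 - <<'E'
from tr import *
c=cam('wrist')
d=back(c,np.array([[384,191],[556,191],[547,289]])/1.5,.059)[:,:2]; print('discs',*fit(g[[0,3,4]],d))
d=back(c,np.array([[338,136],[580,137],[557,382]])/1.5,.018)[:,:2]; print('corners',*fit(np.array([[-63,70],[63,70],[63,-70]])/1e3,d),d)
d=back(c,np.array([[384,265],[518,343]])/1.5,.018)[:,:2]; print('rims',d,*fit(g[[1,5]],d))
s=ctrl.get_state(); print('held',back(c,np.array([[388.5,432]])/1.5,s['eef_pos'][2]+.0145),s['eef_pos'])
E
```

```text
discs [0.5145 0.1306] 0.03043195086288019 [0.0006 0.0003 0.0004]
corners [0.5148 0.1301] 0.03316652798468923 [0.0007 0.0008 0.0003] [[0.4502 0.198 ]
 [0.5747 0.2019]
 [0.58   0.0626]]
rims [[0.4758 0.1306]
 [0.5541 0.0868]] [0.5144 0.1317] 0.02312995862990216 [0.0004 0.0004]
held [[0.4781 0.1292 0.1784]] [0.4773 0.1283 0.1639]
```

Request:
drive_effector(segments=[[[0.001,-0.002,0.05,0,0,0,0],[0.001,-0.002,0.08,0,0,0,0],[0.001,-0.002,0.095,0,0,0,0],[0.001,-0.002,0.108,0,0,0,0],[0.001,-0.002,0.116,0,0,0,0],[0.001,-0.002,0.116,0,0,0,0],[0.001,-0.002,0.116,0,0,0,0]]])

```text
time: 8.93
eef_pos: [0.476, 0.1293, 0.0488]
tcp_rot: [0.696, 0.718, 0.001, 0.001]
contact_force: [-0.2, -0.4, 0.2]
opening: 0.327
finger_force: 29.7
```

Request:
drive_effector(segments=[[[0,0,0.0025,0,0,0,0],[0,0,0.0025,0,0,0,0],[0,0,0.0025,0,0,0,0.5],[0,0,0.0025,0,0,0,0.7],[0,0,0.0025,0,0,0,0.7],[0,0,-0.03,0,0,0,0.7],[0,0,-0.09,0,0,0,0.7],[0,0,-0.15,0,0,0,0.7],[0,0,-0.19,0,0,0,0.7],[0,0,-0.19,0,0,0,0.7]]])

```text
time: 10.18
eef_pos: [0.4776, 0.1294, 0.2428]
tcp_rot: [0.696, 0.718, 0.003, 0.003]
contact_force: [0.8, 0.1, -0.4]
opening: 0.7
finger_force: 0.0
```

```bash
python3 - <<'E'
from tr import *
for n in ('top','side'):
    c=cam(n)
    for d in ctrl.mark_of(n,'vial_a'):
        p=np.array(d['position'])
        if d['conf']>.3 and not(.3<p[0]<.4): print(n,round(d['conf'],2),p)
s=ctrl.get_state(); print(s['eef_pos'],s['qpos'])
print(tool([.495,-.03,.24]),tool([.64,-.217,.17]))
E
```

```text
top 0.7 [ 0.6388 -0.2193  0.0022]
top 0.62 [ 0.6319 -0.052   0.0005]
side 0.71 [0.5556 0.1316 0.0042]
side 0.67 [0.4732 0.1749 0.0056]
side 0.61 [ 0.6383 -0.2181 -0.0007]
side 0.53 [0.4725 0.1299 0.0088]
side 0.47 [0.554  0.1757 0.005 ]
side 0.46 [0.48   0.081  0.0088]
[0.4742 0.1292 0.236 ] [ 0.0592 -0.1121  2.0296  0.      1.2277  0.0272]
[-0.1598  0.0156 -0.0041] [-0.3513  0.1548  0.0655]
```

Request:
drive_effector(segments=[[[-0.06,0.005,0,0,0,0,0.7],[-0.12,0.01,0,0,0,0,0.7],[-0.18,0.02,0,0,0,0,0.7],[-0.24,0.03,0,0,0,0,0.7],[-0.3,0.05,0,0,0,0,0.7],[-0.348,0.09,0,0,0,0,0.7],[-0.348,0.154,0.03,0,0,0,0.7],[-0.348,0.154,0.065,0,0,0,0.7],[-0.348,0.154,0.065,0,0,0,0.7],[-0.348,0.154,0.065,0,0,0,0.7]]])

```text
time: 11.62
eef_pos: [0.6399, -0.2135, 0.1728]
tcp_rot: [0.696, 0.718, -0.0, -0.001]
contact_force: [0.2, -0.4, -0.1]
opening: 0.703
finger_force: 0.0
```

Request:
drive_effector(segments=[[[0,0,0,0,0,0,0.7],[0,0,0,0,0,0,0.7],[0,0,0,0,0,0,0.7]]])

```text
time: 12.0
eef_pos: [0.6405, -0.2138, 0.1743]
tcp_rot: [0.696, 0.718, 0.0, 0.001]
contact_force: [-0.7, 0.2, 0.6]
opening: 0.703
finger_force: 0.0
```

```bash
python3 - <<'E'
from tr import *
c=cam('wrist'); s=ctrl.get_state(); print(s['eef_pos'])
for d in ctrl.mark_of('wrist','vial_a'): print(d['conf'],np.array(d['position']))
for d in ctrl.masks_of('wrist','vial_a'):
    m=d['region']; 
    dark=m&(c['pixels'].max(2)<70); v,u=np.nonzero(dark); 
    if len(u): print(m.sum(),len(u),u.mean(),v.mean(),np.ptp(u),np.ptp(v),back(c,[u.mean(),v.mean()],.055))
print(tool([.64,-.217,.04]))
E
```

```text
[ 0.6405 -0.2138  0.174 ]
0.6 [ 0.6385 -0.2188 -0.0036]
1389 65 255.8923076923077 191.8 8 8 [[ 0.6395 -0.2165  0.055 ]]
[-0.0033 -0.0005  0.1334]
```

Request:
drive_effector(segments=[[[-0.003,-0.001,0.06,0,0,0,0.7],[-0.003,-0.001,0.11,0,0,0,0.7],[-0.003,-0.001,0.134,0,0,0,0.7],[-0.003,-0.001,0.134,0,0,0,0.7],[-0.003,-0.001,0.134,0,0,0,0],[-0.003,-0.001,0.134,0,0,0,0],[-0.003,-0.001,0.134,0,0,0,0],[-0.003,-0.001,0.134,0,0,0,0],[-0.003,-0.001,0.134,0,0,0,0]]], grip_force=30)

```text
time: 13.28
eef_pos: [0.6413, -0.2176, 0.0422]
tcp_rot: [0.696, 0.718, 0.001, 0.002]
contact_force: [-0.1, 0.1, 7.0]
opening: 0.318
finger_force: 29.9
```

Request:
drive_effector(segments=[[[0,0,-0.03,0,0,0,0],[0,0,-0.09,0,0,0,0],[0,-0.05,-0.15,0,0,0,0],[0,-0.1,-0.2,0,0,0,0],[0.05,-0.13,-0.22,0,0,0,0],[0.11,-0.13,-0.22,0,0,0,0],[0.17,-0.13,-0.22,0,0,0,0],[0.22,-0.12,-0.22,0,0,0,0],[0.26,-0.11,-0.22,0,0,0,0],[0.29,-0.1,-0.22,0,0,0,0]]])

```text
time: 14.52
eef_pos: [0.5301, 0.0719, 0.2597]
tcp_rot: [0.695, 0.719, 0.0, 0.0]
contact_force: [-0.6, 0.4, -0.5]
opening: 0.319
finger_force: 29.8
```

Request:
drive_effector(segments=[[[0,0,0,0,0,0,0],[0,0,0,0,0,0,0]]])

```text
time: 14.78
eef_pos: [0.53, 0.0696, 0.2591]
tcp_rot: [0.696, 0.718, -0.0, 0.0]
contact_force: [-0.1, 0.7, 0.3]
opening: 0.315
finger_force: 29.8
```

```bash
python3 -c "
from tr import *
print(tool([.5554,.0845,.166]))"
```

```text
[0.0142 0.0259 0.0931]
```

Request:
drive_effector(segments=[[[0.015,0.0255,0.03,0,0,0,0],[0.015,0.0255,0.08,0,0,0,0],[0.015,0.0255,0.093,0,0,0,0],[0.015,0.0255,0.093,0,0,0,0],[0.015,0.0255,0.093,0,0,0,0],[0.015,0.0255,0.093,0,0,0,0],[0.015,0.0255,0.093,0,0,0,0],[0.015,0.0255,0.093,0,0,0,0]]])

```text
time: 15.78
eef_pos: [0.5554, 0.0858, 0.1666]
tcp_rot: [0.696, 0.718, 0.0, 0.0]
contact_force: [-0.9, -0.8, -0.3]
opening: 0.315
finger_force: 29.8
```

```bash
python3 - <<'E'
from tr import *
c=cam('wrist'); save(c,'w4.png',s=1.5); s=ctrl.get_state(); print(s['eef_pos'])
marks('wrist','vial_a');marks('wrist','pocket_1')
g_=cv2.cvtColor(c['pixels'],cv2.COLOR_RGB2GRAY)
# dark discs: connected dark blobs surrounded by white
n,l,st,ce=cv2.connectedComponentsWithStats((g_<75).astype('uint8'))
for i in range(1,n):
    if 30<st[i,4]<700 and abs(st[i,2]-st[i,3])<6:
        x,y=ce[i].round().astype(int); z=s['eef_pos'][2]+.0145 if y>260 else .059
        print(ce[i],st[i],back(c,ce[i],z)[0])
E
```

```text
[0.5553 0.0858 0.1664]
wrist vial_a 5 [0.5161 0.1294] 0.009768748447750332 [0.0025 0.0028 0.0014 0.0011 0.0006]
wrist pocket_1 3 [0.5186 0.1297] -0.0033268385928611473 [0.0007 0.001  0.0004]
[321.7465  13.4839] [306   0  28  27 217] [0.5921 0.2048 0.059 ]
[12.4935 20.0325] [  6  13  14  15 154] [0.3941 0.1974 0.059 ]
[119.5959  24.3782] [110  16  18  21 193] [0.4646 0.195  0.059 ]
[316.7826  31.7101] [311  27  13  10  69] [0.5897 0.1939 0.059 ]
[259.7589  57.4823] [254  51  13  14 141] [0.5541 0.1772 0.059 ]
[138.6303  57.8067] [133  52  12  13 119] [0.4757 0.175  0.059 ]
[376.9032  67.3871] [372  65  10   6  31] [0.6306 0.1739 0.059 ]
[336.6304  78.5217] [332  75  10   8  46] [0.6048 0.1659 0.059 ]
[404.8387  78.6452] [403  75   5   9  31] [0.6501 0.1677 0.059 ]
[301.5399  87.8859] [292  77  21  23 263] [0.5822 0.1591 0.059 ]
[353.9818 119.6909] [349 115  14   9  55] [0.619  0.1397 0.059 ]
[383.0508 119.0678] [377 116  12   7  59] [0.6388 0.1409 0.059 ]
[293.3958 124.1042] [291 120   7  10  48] [0.5782 0.1354 0.059 ]
[302.3871 124.2258] [299 121   7   8  31] [0.5843 0.1355 0.059 ]
[142.2737 127.0105] [137 122  11  11  95] [0.4756 0.1304 0.059 ]
[259.3826 129.4522] [254 124  12  12 115] [0.5553 0.131  0.059 ]
[297.9538 187.9231] [294 183   8  11  65] [0.5841 0.0906 0.059 ]
[150.3026 194.2632] [146 190  10  10  76] [0.4785 0.0826 0.059 ]
[340.6436 259.2574] [335 253  12  13 101] [0.6204 0.035  0.059 ]
[258.6815 285.4883] [247 276  24  20 383] [0.5561 0.0876 0.1809]
```

View pics/w4.png

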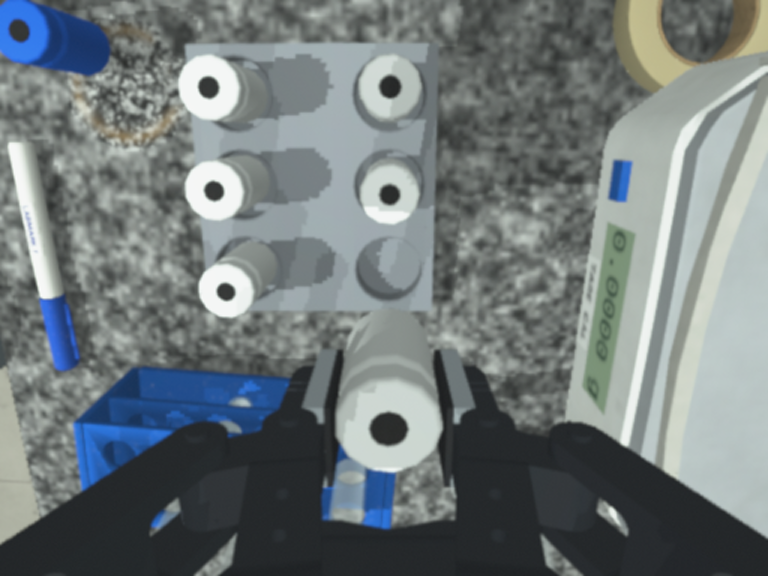

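```bash
python3 - <<'E'
from tr import *
c=cam('wrist'); print(back(c,np.array([[389.5,268],])/1.5,.018),back(c,np.array([[187,44],[438,44],[432,311]])/1.5,.018))
print(fit(g[:5],[[.4757,.175],[.4756,.1304],[.4785,.0826],[.5541,.1772],[.5553,.131]]))
print(tool([.5555,.0835,.049]))
E
```

```text
[[0.5568 0.0859 0.018 ]] [[0.4523 0.1982 0.018 ]
 [0.5771 0.2013 0.018 ]
 [0.5817 0.0615 0.018 ]]
(array([0.5159, 0.1302]), np.float64(0.023968259011930636), array([0.0003, 0.0017, 0.0009, 0.0004, 0.0005]))
[-0.0023  0.0003  0.117 ]
```

Request:
drive_effector(segments=[[[-0.002,0,0.05,0,0,0,0],[-0.002,0,0.08,0,0,0,0],[-0.002,0,0.095,0,0,0,0],[-0.002,0,0.108,0,0,0,0],[-0.002,0,0.119,0,0,0,0],[-0.002,0,0.119,0,0,0,0],[-0.002,0,0.119,0,0,0,0]]])

```text
time: 16.85
eef_pos: [0.5558, 0.0838, 0.0477]
tcp_rot: [0.696, 0.718, 0.0, 0.0]
contact_force: [0.8, 0.7, 0.4]
opening: 0.317
finger_force: 29.7
```

Request:
drive_effector(segments=[[[0,0,0.0015,0,0,0,0],[0,0,0.0015,0,0,0,0.5],[0,0,0.0015,0,0,0,0.7],[0,0,0.0015,0,0,0,0.7],[0,0,-0.03,0,0,0,0.7],[0,0,-0.09,0,0,0,0.7],[0,0,-0.15,0,0,0,0.7],[0,0,-0.19,0,0,0,0.7],[0,0,-0.19,0,0,0,0.7],[0,0,-0.19,0,0,0,0.7]]])

```text
time: 18.1
eef_pos: [0.5547, 0.0838, 0.236]
tcp_rot: [0.696, 0.718, -0.001, -0.001]
contact_force: [0.6, -0.7, -0.9]
opening: 0.702
finger_force: 0.0
```

Request:
drive_effector(segments=[[[-0.06,-0.02,0,0,0,0,0.8],[-0.12,-0.05,0,0,0,0.025,0.8],[-0.18,-0.05,0,0,0,0.05,0.8],[-0.24,-0.05,0,0,0,0.0825,0.8],[-0.28,-0.05,0,0,0,0.0825,0.8],[-0.3,-0.05,0,0,0,0.0825,0.8],[-0.3,-0.05,0,0,0,0.0825,0.8],[-0.3,-0.05,0,0,0,0.0825,0.8],[-0.3,-0.05,0,0,0,0.0825,0.8]]])

```text
time: 19.23
eef_pos: [0.5151, -0.2161, 0.2369]
tcp_rot: [0.804, 0.595, 0.0, -0.0]
contact_force: [0.2, 0.3, 0.5]
opening: 0.8
finger_force: 0.0
```

```bash
python3 - <<'E'
from tr import *
s=ctrl.get_state(); print(s['eef_pos'],R.from_quat(s['tcp_rot']).as_matrix())
for n in ('top','side'):
    c=cam(n); marks(n,'vial_a')
    for d in ctrl.mark_of(n,'vial_a'):
        p=np.array(d['position'])
        if d['conf']>.3 and p[0]>.45 and .06<p[1]<.2: print(n,round(d['conf'],2),p)
c=cam('wrist'); save(c,'w5.png',s=1.5)
for th in ('needle_head','needle_first','needle_last'):
    for n in ('wrist','side','top'):
        for d in ctrl.mark_of(n,th):
            if d['conf']>.3: print(n,th,round(d['conf'],2),np.array(d['position']))
for d in ctrl.masks_of('wrist','needle_head')[:1]:
    m=d['region']; h=(m&(c['pixels'].max(2)<70)).astype('uint8')
    n,l,st,ce=cv2.connectedComponentsWithStats(h); i=1+st[1:,4].argmax()
    pts=np.argwhere(l==i)[:,::-1].astype(np.float32); r=cv2.minAreaRect(pts); print(r,st[i])
    print('handle top',back(c,cv2.boxPoints(r),.084))
    m=m.astype('uint8'); r=cv2.minAreaRect(np.argwhere(m)[:,::-1].astype(np.float32)); print(r,back(c,cv2.boxPoints(r),.04))
E
```

```text
[ 0.5151 -0.2161  0.2369] [[ 0.2917  0.9565 -0.0002]
 [ 0.9565 -0.2917  0.0005]
 [ 0.0004 -0.0003 -1.    ]]
top vial_a 6 [0.5163 0.1301] 0.04235615886345234 [0.004  0.0038 0.0031 0.0035 0.0026 0.0015]
top 0.67 [0.5578 0.1324 0.0009]
top 0.66 [0.4738 0.1298 0.0029]
top 0.66 [0.5499 0.1782 0.0033]
top 0.6 [0.5569 0.0843 0.0024]
top 0.45 [0.4805 0.0796 0.0035]
top 0.42 [0.479  0.1762 0.0009]
side vial_a 6 [0.5148 0.1294] 0.024353468117510674 [0.001  0.0061 0.005  0.0019 0.0008 0.0016]
side 0.73 [0.5546 0.1303 0.0044]
side 0.72 [0.5545 0.1769 0.0008]
side 0.67 [0.4738 0.1749 0.0102]
side 0.57 [0.4715 0.1328 0.0063]
side 0.46 [0.5543 0.083  0.0044]
side 0.46 [0.4804 0.0788 0.009 ]
wrist needle_head 0.97 [ 0.4928 -0.2133  0.0012]
side needle_head 0.7 [ 0.4945 -0.212  -0.0012]
side needle_first 0.92 [ 0.4698 -0.1569  0.0009]
side needle_first 0.57 [0.5524 0.1779 0.0167]
side needle_last 0.66 [ 0.6308 -0.0553  0.0024]
top needle_last 0.46 [0.4763 0.1765 0.0007]
((235.2796173095703, 171.0826873779297), (88.02271270751953, 29.348310470581055), 88.72696685791016) [ 220  127   31   89 2471]
handle top [[ 0.4978 -0.1682  0.084 ]
 [ 0.5207 -0.1747  0.084 ]
 [ 0.4995 -0.2476  0.084 ]
 [ 0.4748 -0.2407  0.084 ]]
((235.0, 164.0), (112.0, 102.0), 90.0) [[ 0.4658 -0.1445  0.04  ]
 [ 0.5561 -0.1724  0.04  ]
 [ 0.5258 -0.2791  0.04  ]
 [ 0.4268 -0.2487  0.04  ]]
```

View pics/w5.png

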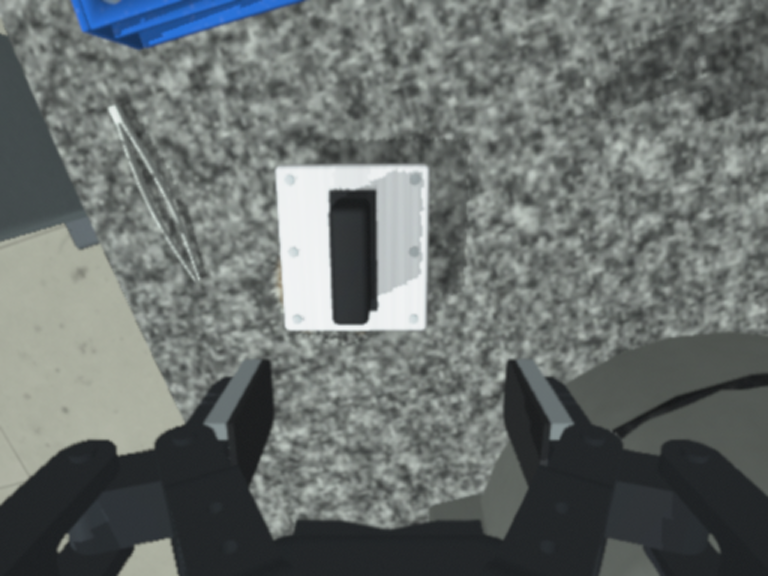

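```bash
python3 - <<'E'
from tr import *
c=cam('wrist')
d=back(c,np.array([[290,180],[294,252],[298,319],[415,179],[414,252],[413,319]])/1.5,.040)[:,:2]
print('screws',*fit(g,d))
d=back(c,np.array([[277,166],[287,331],[428,165],[426,330]])/1.5,.040)[:,:2]
print('plate',*fit(np.array([[-48,55],[-48,-55],[48,55],[48,-55]])/1e3,d))
d=back(c,np.array([[333,201],[335,324],[369,201],[366,324]])/1.5,.084)[:,:2]
print('handle',*fit(np.array([[-11,35],[-11,-35],[11,35],[11,-35]])/1e3,d))
print(tool([.494,-.2125,.066]))
E
```

```text
screws [ 0.494  -0.2132] -0.2963257952632161 [0.0001 0.0002 0.0004 0.0003 0.0003 0.0004]
plate [ 0.4944 -0.2131] -0.29274701787718893 [0.0014 0.001  0.0014 0.0011]
handle [ 0.4959 -0.2108] -0.32126165033457177 [0.0014 0.0021 0.0014 0.0021]
[-0.0012 -0.0215  0.171 ]
```

Request:
drive_effector(segments=[[[-0.001,-0.0215,0.04,0,0,0,0.8],[-0.001,-0.0215,0.1,0,0,0,0.8],[-0.001,-0.0215,0.15,0,0,0,0.8],[-0.001,-0.0215,0.171,0,0,0,0.8],[-0.001,-0.0215,0.171,0,0,0,0.8],[-0.001,-0.0215,0.171,0,0,0,0],[-0.001,-0.0215,0.171,0,0,0,0],[-0.001,-0.0215,0.171,0,0,0,0],[-0.001,-0.0215,0.171,0,0,0,0],[-0.001,-0.0215,0.171,0,0,0,0]]], grip_force=80)

```text
time: 21.38
eef_pos: [0.495, -0.2129, 0.0677]
tcp_rot: [0.804, 0.594, 0.0, 0.001]
contact_force: [-1.4, 0.3, 5.7]
opening: 0.245
finger_force: 78.6
```

Request:
drive_effector(segments=[[[0,0,-0.02,0,0,0,0],[0,0,-0.06,0,0,0,0],[0,0,-0.11,0,0,0,0],[0,0,-0.16,0,0,0,0],[0,0,-0.2,0,0,0,0],[0,0,-0.205,0,0,0,0],[0,0,-0.205,0,0,0,0],[0,0,-0.205,0,0,0,0]]])

```text
time: 22.38
eef_pos: [0.4929, -0.2115, 0.2677]
tcp_rot: [0.804, 0.594, -0.001, -0.003]
contact_force: [-0.4, -0.4, -2.7]
opening: 0.248
finger_force: 78.8
```

```bash
python3 - <<'E'
from tr import *
s=ctrl.get_state(); r=R.from_quat(s['tcp_rot'])
print(s['eef_pos'],s['contact_force'],s['wrist_torque'],s['qpos']); print(tool([.516,.128,.27]))
E
```

```text
[ 0.4929 -0.2115  0.2677] [-0.3636 -0.4305 -2.7424] [-0.0072  0.006   0.0818] [-0.5946 -0.0319  1.8952  0.      1.2839 -0.2966]
[ 0.3313 -0.0777 -0.0013]
```

Units first: turns go in shares of 4 rad. So -0.325 rad / 4 = -0.0813.

Request:
drive_effector(segments=[[[0.02,-0.005,0,0,0,0,0],[0.06,-0.014,0,0,0,-0.005,0],[0.1,-0.023,0,0,0,-0.0175,0],[0.14,-0.033,0,0,0,-0.03,0],[0.18,-0.042,0,0,0,-0.045,0],[0.22,-0.052,0,0,0,-0.06,0],[0.26,-0.061,0,0,0,-0.0725,0],[0.3,-0.07,0,0,0,-0.0813,0],[0.325,-0.076,0,0,0,-0.0813,0],[0.331,-0.078,0,0,0,-0.0813,0]]])

```text
time: 23.62
eef_pos: [0.5156, 0.1292, 0.2698]
tcp_rot: [0.696, 0.718, -0.001, -0.001]
contact_force: [0.2, -0.8, -2.5]
opening: 0.249
finger_force: 78.7
```

Request:
drive_effector(segments=[[[0,0,0.04,0,0,0,0],[0,0,0.06,0,0,0,0],[0,0,0.06,0,0,0,0],[0,0,0.06,0,0,0,0],[0,0,0.06,0,0,0,0]]])

```text
time: 24.25
eef_pos: [0.5175, 0.1269, 0.2126]
tcp_rot: [0.698, 0.716, 0.001, 0.001]
contact_force: [-0.4, 0.1, -2.5]
opening: 0.243
finger_force: 78.7
```

```bash
python3 - <<'E'
from tr import *
s=ctrl.get_state(); m=R.from_quat(s['tcp_rot']).as_matrix()
print(s['eef_pos'],s['contact_force'],np.arctan2(m[1,1],m[0,1]),m[:,2]); 
c=cam('wrist'); save(c,'w6.png',s=1.5)
for n in ('side','wrist','top'):
    if n!='wrist': k=cam(n); 
    for th in ('needle_head','needle_first','needle_last'):
        for d in ctrl.mark_of(n,th):
            if d['conf']>.3: print(n,th,round(d['conf'],2),np.array(d['position']))
E
```

```text
[0.5175 0.1269 0.2126] [-0.4319  0.118  -2.5354] 0.026730108558103764 [ 0.0027  0.0001 -1.    ]
side needle_head 0.64 [0.5209 0.1291 0.1446]
side needle_first 0.61 [0.4783 0.1725 0.1454]
side needle_first 0.39 [0.4754 0.1783 0.0194]
side needle_last 0.42 [0.4782 0.1723 0.1437]
wrist needle_head 0.72 [0.5161 0.1256 0.147 ]
wrist needle_head 0.64 [0.4749 0.1759 0.0024]
```

View pics/w6.png

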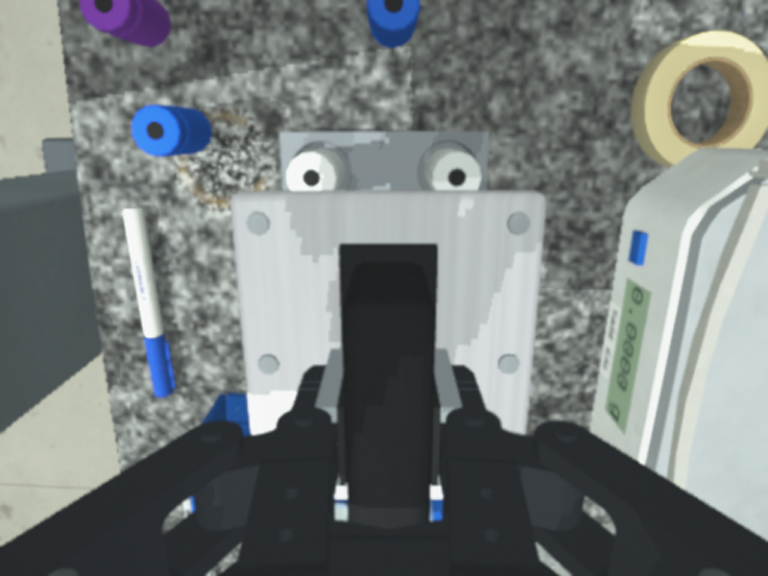

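```bash
python3 - <<'E'
from tr import *
c=cam('wrist'); s=ctrl.get_state(); print(s['eef_pos'])
z=s['eef_pos'][2]-.026
d=back(c,np.array([[258,223],[518,223],[268,364],[508,364]])/1.5,z)[:,:2]
print('head',*fit(g[[0,3,1,4]],d))
d=back(c,np.array([[311.5,178],[456.5,177]])/1.5,.059)[:,:2]; print('tray by discs',d,*fit(g[[0,3]],d))
d=back(c,np.array([[281,132],[488,132]])/1.5,.018)[:,:2]; print('tray by corners',d,*fit(np.array([[-63,70],[63,70]])/1e3,d))
E
```

```text
[0.5167 0.127  0.211 ]
head [0.5174 0.127 ] 0.026288978220211565 [0.0002 0.0002 0.0001 0.0001]
tray by discs [[0.4753 0.1747]
 [0.5527 0.1773]] [0.5155 0.13  ] 0.03293496753042857 [0.0003 0.0003]
tray by corners [[0.4513 0.198 ]
 [0.5755 0.2013]] [0.5152 0.1297] 0.02609205892070678 [0.0008 0.0008]
```

Request:
drive_effector(segments=[[[0.0033,-0.0015,0.02,0,0,0,0],[0.0033,-0.0015,0.04,0,0,0,0],[0.0033,-0.0015,0.055,0,0,0,0],[0.0033,-0.0015,0.065,0,0,0,0],[0.0033,-0.0015,0.07,0,0,0,0],[0.0033,-0.0015,0.071,0,0,0,0],[0.0033,-0.0015,0.071,0,0,0,0],[0.0033,-0.0015,0.071,0,0,0,0],[0.0033,-0.0015,0.071,0,0,0,0]]])

```text
time: 26.02
eef_pos: [0.5153, 0.1303, 0.1404]
tcp_rot: [0.697, 0.717, 0.0, 0.0]
contact_force: [0.0, -0.4, -2.8]
opening: 0.243
finger_force: 78.7
```

```bash
python3 - <<'E'
from tr import *
s=ctrl.get_state(); m=R.from_quat(s['tcp_rot']).as_matrix()
print(s['eef_pos'],s['contact_force'],np.arctan2(m[1,1],m[0,1]),m[:,2])
c=cam('side'); save(c,'s7.png',(170,170,310,290),5)
for th in ('needle_head','needle_first','needle_last'):
    for d in ctrl.mark_of('side',th):
        if d['conf']>.3: print(th,round(d['conf'],2),np.array(d['position']))
# predicted pixels of near-side needle tips at z=.073 and vial disc centres
T=np.array([.5157,.1303]);a=.029;Rm=np.array([[np.cos(a),-np.sin(a)],[np.sin(a),np.cos(a)]])
q=g@Rm.T+T
for z in (.059,.073,.113): print(z,(proj(c,np.c_[q,np.full(6,z)])-[170,170])*5)
E
```

```text
[0.5153 0.1303 0.1404] [ 0.0348 -0.3613 -2.7949] 0.027042688540234207 [ 0.0007  0.     -1.    ]
needle_head 0.77 [0.5168 0.1314 0.0716]
needle_first 0.65 [0.4781 0.1777 0.0732]
needle_first 0.43 [0.5137 0.1257 0.0021]
0.059 [[300.4471 367.4511]
 [353.4502 312.2888]
 [403.3131 260.382 ]
 [163.0736 315.6556]
 [218.4926 263.742 ]
 [270.7532 214.7947]]
0.073 [[298.7789 343.969 ]
 [352.236  289.109 ]
 [402.5002 237.5158]
 [160.4325 292.5275]
 [216.3392 240.9209]
 [269.0344 192.2889]]
0.113 [[293.8772 274.8041]
 [348.6708 220.9098]
 [400.114  170.3094]
 [152.6843 224.4845]
 [210.0268 173.8495]
 [264.0001 126.2077]]
```

View pics/s7.png

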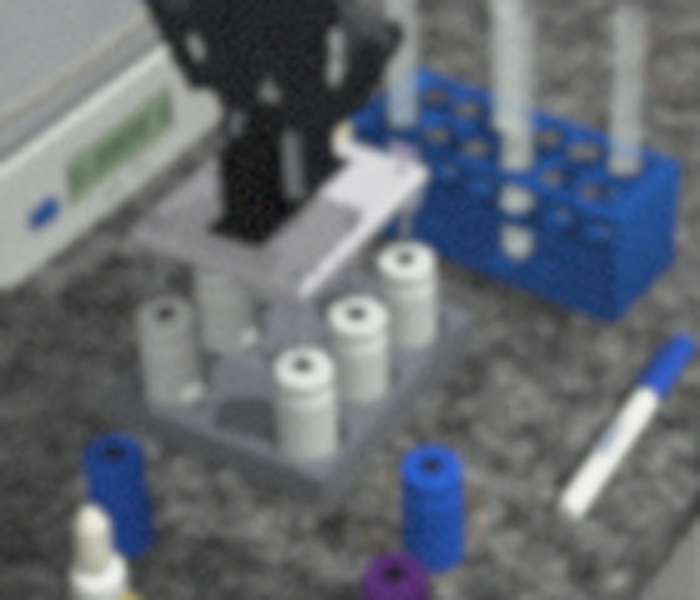

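The side view shows the head level just above the vials. The discs sit at (303,367), (357,313) and (406,259), within about 5 crop px (1 image px) of the predicted positions, and the tips are about 73 mm above the bench. I'm handing it in.

```bash
python3 -c "
from plant import ctrl
print(ctrl.sign_off())"
```

```text
the job is handed in; nothing more can be done
None
```

The job is handed in (no verdict was returned): both loose vials are seated upright and released in pocket_2 and pocket_6, and the gripper is holding the needle head still and level over the six caps, with its tips measured about 14 mm above them (asked: about one centimetre, limit 3 to 25 mm).

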